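# Free the clamp and level the dosing shelf

## Robot

A 6-joint arm with a two-finger parallel gripper is mounted at the origin on a cart in front of the work surface, level with it; the furniture and walls round the work are solid. World frame = base frame: x ahead of the robot, y to its left, z up, the work surface at z = 0. Lengths are in mm, angles in rad, forces in N, time in s.
With the tool pointing down it reaches from about 275 to 725 mm from the base axis. Payload 15.9 kg.
Tool frame: the origin (TCP) lies at the very end of the fingers, on their centre line; the grasp point (between the pads) lies 19 mm behind it; z points along the fingers, y is the line along which they close (so a half turn about z gives the same grasp; the last joint's range is limited). The gripper opens to 85 mm and grips with 20 to 120 N. Pads are 22 mm wide; open, the fingers measure 114 mm over their backs; the gripper's body (76 mm by 85 mm) begins 54 mm behind the grasp point. The pads swing forward as they close: fully open they stand 13 mm farther back than shut.
Start: joints at [1.112, 0.213, -0.034, 1.323, 0, 1.571], TCP at [221.428, 448.28, 231.306] pointing down, gripper open.
Joint ranges: [-2.98, 2.98], [-0.74, 1.72], [-1.14, 1.35], [-2.1, 2.04], [-1.57, 1.44], [-3.14, 3.14]. Speed limits (rad/s): [1.89, 1.89, 2.39, 2.57, 3.14, 3.14].

## Interface

Orientations are given as a unit quaternion [x, y, z, w].
In Python, from workcell import arm, get_image, spot_in gives the robot as it stands.
- The arm moves only by the tool send_rows, never from a script. Its argument "rows" is text: rows parted by semicolons, each of 7 numbers parted by spaces: the shift along the tool's x, y, z in units of 1 m (1.0 is 1 m), then the turn, a rotation vector about the tool's x, y, z in units of 360 degrees (1.0 is 360 degrees), then the closure, from -1 (fully open) to 1 (shut). A call has 1 to 5 rows; each row shifts and turns the commanded pose from where the row before left it, along the tool's axes as they then stand; what a row does not reach is not made up. A row lasts 1/12 s, in which the tool goes at most 41.7 mm and 7.16 degrees, less where a joint would pass 70% of its speed; a pose out of reach is approached as far as the arm can. A call with a number of a shift or a turn outside -1 to 1 is refused whole. A call with a gripper value outside its range is refused whole. The fingers move at their own pace and stop on an object; "newtons" is the grip in N (left out, the last holds). Time passes only in rows, so rows that do not move let the fingers close. It gives the time, the measured TCP pose, the force, the opening and the grip force at its end, in the units of the state.
- arm.read_state(): the state, without advancing time (a new reading comes with each control period).
- get_image(name): name is "side" or "top"; returns a dict with "color" (420x560x3 uint8, red, green, blue), "z_map" (420x560 float32, mm along the optical axis (not along the pixel's ray), 0 where there is no reading), "intrinsics" (3x3 intrinsics, pixels), "distortion" ([k1, k2, p1, p2, k3] as OpenCV has them; the pictures are not rectified), "view" (4x4, takes a point from world to camera coordinates). Camera axes: x right, y down, z forward; pixel columns grow to the right and rows downward; lengths in mm; the calibration is good to about 2 mm. A picture is of the moment at which its call begins.
- arm.finish_job(): hands the job in; it is judged then, once.
Trained networks look in the newest picture that a camera, given by its name, has taken for a name from the list of things; names that differ only in an ending like _2 or _b are one class to them, and where a whole thing is asked for, a point or a joint stands for the part that bears it (a point fixed in the world has none). Each returns a list of dicts, best first, with "p" (0 to 1); they miss things now and then, are a little off and sometimes report something else, mostly with a low value. They report only what shows in the picture. A call takes as long as a camera call.
- spot_in(query, camera): "rect" ([left, top, right, bottom] in pixels, round what is visible of it).
The state is a dict: "time": time; "joints": joint angles; "joint_vel": joint speeds; "tau": joint torques, N m; "tcp_pos": TCP position; "orientation": TCP orientation; "contact_force": force on the tool from outside, world axes, zero at the start; "torque": the same for the moment, N m; "finger_gap": finger opening in mm; "grasp_force": force on a finger pad.
Only numpy, scipy, OpenCV 4.12 (cv2) and the standard library are available. Lean on these libraries where they do the work, as an engineer would, in place of code of your own. Each camera call takes 0.05 s, during which the arm holds its last target. There are 200 camera calls.

## Task

The small wooden shelf that carries the dosing cup is out of level. Swing the red clamp lever fully open, away from the black knob of the levelling screw; only then grip the knob, press the sprung end of the shelf fully down, and while pressing turn the screw until the bubble of the yellow spirit level lies between its two black lines. Finish holding: keep the grip on the knob and keep pressing the shelf down with the bubble between its lines, without letting go, and leave the other things on the worktop where they are.

Things in the scene. Friction and masses are not known exactly. Their poses are not given: they have to be found in the camera images.
- frame_top (a point): origin of the fixed grey base plate (130 x 370 x 8 mm), on its top face. Axes: z up; +y along the shelf from the screw end to the hinge end; the lever opens to -x. Knob axis at y = -95 mm, lever pivot at y = -190 mm, shelf hinge at y = +105 mm. The wooden board (100 x 285 mm) has its top 49 mm above this point and carries the yellow spirit level and a fixed white cup
- lever_pivot (a point): on the upright hinge axis of the red clamp lever, at mid-thickness of its arm, 112 mm above the worktop, on an aluminium post at the screw end; axes as frame_top. The arm is 95 mm long from axis to tab, 14 mm wide, 8 mm thick
- lever_tab (a point): middle of the upright red finger tab (12 mm thick round peg with a 15 mm head) on the end of the lever's arm, 95 mm from the pivot. The tab rises from 115 mm to 149 mm above the worktop; this point lies at 135 mm. With the lever shut the tab stands right above the knob
- lever (a joint): angle of the clamp lever, rad: 0 shut (arm along +y of frame_top, over the knob), growing counter-clockwise seen from above to 1.57 at its stop, fully open (arm along -x of frame_top). Swings in the level plane, about 1 N at the tab, and stays where it is left. Starts at 0 to 0.15
- knob_centre (a point): centre of the black star knob of the levelling screw: round, 36 mm across, 26 mm tall, upright axis, 12 mm of thin stem free below it down to the board. It moves down with the board (5 mm). A gripper from above fits round it, at any angle, once the lever is open
- screw (a joint): angle of the levelling screw, rad: grows clockwise seen from above, which raises this end of the shelf (3 mm, 0.016 rad of tilt per rad). Stops at -0.6 and 2.4. It starts near 0, always too low: 0.4 to 1.5 rad clockwise is needed, different each time. Friction 0.1 N m; stays where it is left
- shelf (a joint): how far the sprung screw end is pressed down, rad about the shelf's hinge, 200 mm from the knob: 0 sprung up, 0.025 pressed right down on its stop (5 mm at the knob). About 2 N at the knob starts it, about 6 N brings it to the stop; let go, it springs up again
- bubble (a joint): how far the bubble lies from the vial's middle, m: positive towards the knob (that end is high), negative towards the hinge end; 0 when level; 1.2 mm per 0.001 rad of tilt (about 19 mm per rad of screw), stops at +-0.030. Takes about 1 s to settle. It tells the levelling only while the shelf is pressed down
- bubble_centre (a point): centre of the pale bubble (16 mm long) in the green vial of the spirit level
- vial_centre (a point): top of the vial (18 mm thick, 92 mm long) at its middle; two black ring lines stand round the vial, their inner edges 26 mm apart: the bubble, 16 mm long, lies between them when within 5 mm of the middle
- dropper_bottle: loose brown dropper bottle with black top, 33 x 34 x 102 mm, a bystander; origin at its foot
- tape_roll: loose roll of black tape, 58 x 56 x 19 mm, a bystander; origin at its underside
- transit_bolt: loose grey and black transit bolt lying down, 27 x 90 x 27 mm, a bystander; origin at its underside
- knob_mark (a point): white mark on the knob's top, 16 mm from its axis; it goes round with the knob

How it is judged (in metres and radians):
On the way, in this order (a step that is already met when the one before it is completed fails the run):
1. the clamp lever is swung fully open (value of joint lever above 1.3 rad), for 0.2 s.
2. pressed down, the bubble lies between the lines (value of joint shelf above 0.022 rad and contact force between the fingers and screw above 2 N and value of joint bubble between -0.005 and 0.005 m), for 0.5 s.
At the end, for the whole second after the job is handed in: The clamp lever stands open (more than 1.3 rad), the gripper's fingers still hold the knob (contact force over 2 N), the sprung end is pressed fully down (joint shelf over 0.022 of 0.025 rad) and the bubble lies within 5 mm of the middle of the vial, all through the last second (all of step 2 and value of joint lever above 1.3 rad); the arm keeps its last pose, push and grip.
It fails at once if the screw is turned while the clamp lever is not yet open (value of joint lever below 1.2 rad and distance of knob_mark from where it was at the start of the episode above 0.01 m).
It fails at once if the dropper bottle is pushed away or knocked over (distance of dropper_bottle from where it was at the start of the episode above 0.03 m or angle between dropper_bottle's own z axis and vertical above 0.5 rad).
It fails at once if the tape or the transit bolt is pushed away (distance of tape_roll from where it was at the start of the episode above 0.03 m or distance of transit_bolt from where it was at the start of the episode above 0.04 m).
It also fails if it takes over 64 s, if anything falls off the work surface, if the arm or the gripper's body presses on something with over 40 N, if the wrist force passes 120 N, or if a joint passes its speed limit or range.

## Working session

There is one attempt and no reset: what is moved stays moved. The work goes in short steps, Python scripts to look and compute and a tool call to move; the robot and the scene stay as the last step left them, time stands still between calls to the robot, and variables do not carry over. Pictures are saved under pics/ and viewed, at most 10 in all, crops included, and the job is handed in when it is done.

Besides the shell and the picture viewer there is one more tool, called after "Emit:" in YAML: its name, and indented under it one key for each argument. send_rows: Moves the arm, as the interface text tells. Shifts and turns lie within -1 to 1; 1 stands for 1 m of shift or 360 degrees of turn. Its arguments: {"type":"object","properties":{"rows":{"type":"string"},"newtons":{"type":"number"}},"required":["rows"]}

```bash
mkdir -p pics; ls
cat > h.py <<'E'
import numpy as np, cv2
from workcell import arm, get_image, spot_in
def px2w(im,u,v,z=None,patch=2):
    """pixel -> world; z None: use z_map, else intersect with world plane z"""
    K=np.array(im["intrinsics"]);D=np.array(im["distortion"],float);V=np.array(im["view"])
    n=cv2.undistortPoints(np.array([[[u,v]]],float),K,D)[0,0]
    R,t=V[:3,:3],V[:3,3]
    ray=np.array([n[0],n[1],1.])
    if z is None:
        p=im["z_map"][int(v)-patch:int(v)+patch+1,int(u)-patch:int(u)+patch+1];p=p[p>0]
        d=np.median(p)
        return R.T@(ray*d-t)
    c=-R.T@t; r=R.T@ray
    return c+r*(z-c[2])/r[2]
def w2px(im,P):
    V=np.array(im["view"]);
    p,_=cv2.projectPoints(np.array(P,float).reshape(-1,1,3),cv2.Rodrigues(V[:3,:3])[0],V[:3,3],np.array(im["intrinsics"]),np.array(im["distortion"],float))
    return p[:,0]
def save(im,name): cv2.imwrite("pics/"+name,im["color"][:,:,::-1])
E
python3 - <<'E'
from h import *
s=arm.read_state(); print({k:np.round(v,3) for k,v in s.items()})
for c in("top","side"):
    im=get_image(c); save(im,c+"0.png")
    V=np.array(im["view"]);print(c,np.round(-V[:3,:3].T@V[:3,3]),np.round(V[2,:3],2))
    for n in("lever_pivot","lever_tab","lever","knob_centre","screw","shelf","bubble_centre","vial_centre","dropper_bottle","tape_roll","transit_bolt","knob_mark"):
        for r in spot_in(n,c)[:2]:
            b=r["rect"];u,v=(b[0]+b[2])/2,(b[1]+b[3])/2
            print(n,round(r["p"],2),np.round(b),np.round(px2w(im,u,v)))
E
```

```text
pics
{'time': np.float64(0.0), 'joints': array([ 1.112,  0.213, -0.035,  1.324, -0.   ,  1.571]), 'joint_vel': array([ 0.001,  0.   ,  0.001, -0.   , -0.   ,  0.   ]), 'tau': array([ 3.0000e-03, -6.8615e+01,  4.8712e+01,  1.7000e-02,  0.0000e+00,
       -0.0000e+00]), 'tcp_pos': array([221.271, 447.993, 230.814]), 'orientation': array([ 0.227,  0.974, -0.001, -0.   ]), 'contact_force': array([-0.399,  0.089, -0.064]), 'torque': array([0.01, 0.  , 0.02]), 'grasp_force': np.float64(0.0), 'finger_gap': np.float64(85.452)}
top [ 392.  109. 1329.] [ 0.15  0.   -0.99]
lever_pivot 0.8 [170. 161. 318. 248.] [594. 203.  58.]
lever_pivot 0.64 [264. 204. 308. 225.] [563.  98. 110.]
lever_tab 0.87 [265. 203. 308. 222.] [566.  97. 114.]
lever 0.62 [265. 203. 310. 218.] [571.  94. 114.]
knob_centre 0.6 [262. 197. 275. 217.] [578. 140. 119.]
screw 0.6 [258. 199. 277. 214.] [576. 142. 148.]
shelf 0.97 [172. 160. 286. 227.] [617. 239.  79.]
shelf 0.38 [263. 203. 310. 223.] [566.  97. 114.]
vial_centre 0.82 [171. 162. 283. 231.] [610. 245.  78.]
vial_centre 0.55 [265. 202. 309. 221.] [570.  95. 115.]

[... 287 characters left out ...]
ide [  15. -266. 1199.] [ 0.43  0.27 -0.86]
lever_pivot 0.6 [196. 138. 318. 262.] [582. 182.  59.]
lever_pivot 0.41 [198. 134. 292. 223.] [610. 236.  79.]
lever_tab 0.81 [264. 182. 300. 224.] [606. 121.  61.]
lever 0.81 [264. 186. 300. 225.] [572.  98. 116.]
knob_centre 0.43 [263. 192. 273. 211.] [572. 140. 101.]
screw 0.41 [262. 190. 281. 207.] [576. 131. 116.]
shelf 0.81 [196. 139. 293. 227.] [601. 232.  74.]
vial_centre 0.57 [198. 139. 292. 227.] [602. 230.  76.]
dropper_bottle 0.69 [363. 281. 378. 308.] [ 502. -188.   65.]
tape_roll 0.68 [186. 144. 205. 160.] [653. 444.   1.]
transit_bolt 0.73 [159. 162. 185. 179.] [555. 448.  25.]
transit_bolt 0.18 [197. 134. 318. 259.] [592. 186.  59.]
```

Run:
```python
import cv2
a=cv2.imread("pics/top0.png");b=cv2.imread("pics/side0.png")
cv2.imwrite("pics/c1.png",cv2.resize(a[150:260,140:330],None,fx=4.2,fy=4.2,interpolation=3))
cv2.imwrite("pics/c2.png",cv2.resize(b[120:275,140:340],None,fx=3.8,fy=3.8,interpolation=3))
```

```text
(no output)
```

View pics/c1.png

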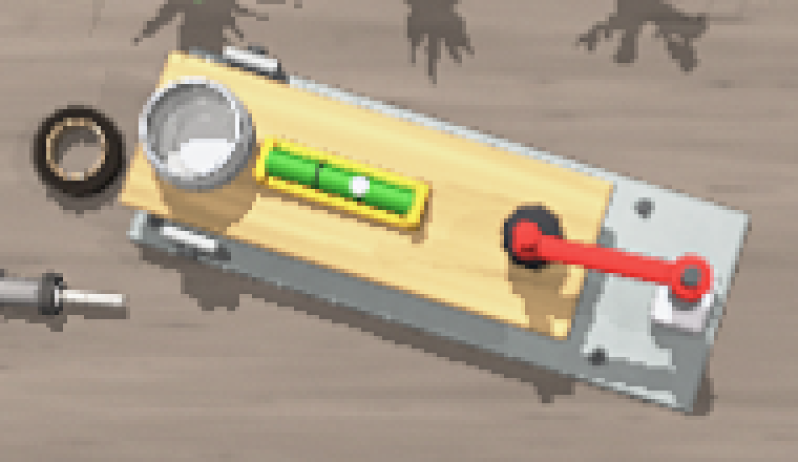

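View pics/c2.png

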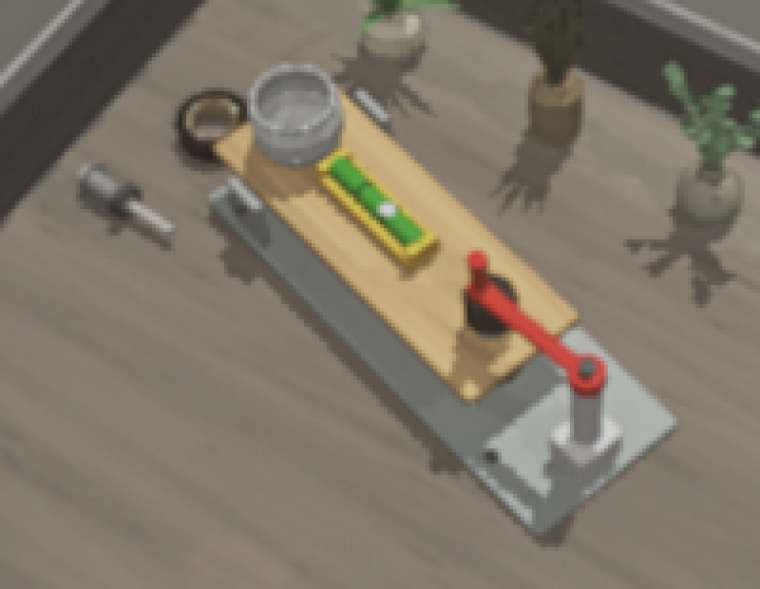

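View pics/top0.png

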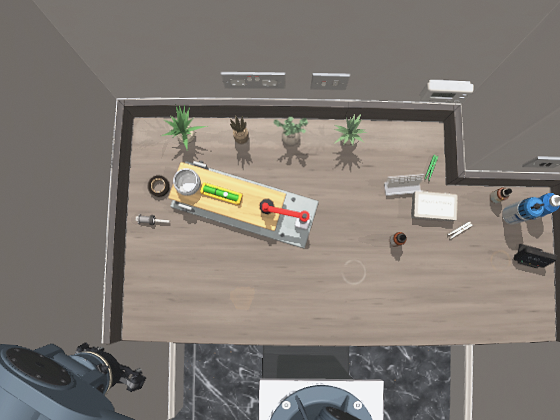

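Run:
```python
from h import *
im=get_image("top"); f=lambda u,v,z:px2w(im,140+u/4.2,150+v/4.2,z)
print("pivot",f(690,277,116),"tab",f(524,238,149),"knobtop",f(535,237,95))
a,b,c=f(748,213,8),f(690,410,8),f(130,240,8)
print("plate",a,b,c,np.linalg.norm(a-b))
d=(b-a)/np.linalg.norm(a-b);print("-x dir",d)
im=get_image("side"); f=lambda u,v,z:px2w(im,140+u/3.8,120+v/3.8,z)
print("pivot",f(587,371,116),"tab",f(478,259,149),"knobtop",f(492,300,95))
a,b=f(677,424,8),f(540,536,8);print(a,b,f(210,197,8))
```

```text
pivot [558.75862548  53.87421374 116.        ] tab [574.71901446 147.78570536 149.        ] knobtop [583.77765762 143.1867637   95.        ]
plate [614.43999155  13.09098236   8.        ] [491.0304817   48.28157094   8.        ] [591.64671624 399.86889743   8.        ] 128.32881456053525
-x dir [-0.96166641  0.27422203  0.        ]
pivot [559.35995031  54.76247773 116.        ] tab [576.39676945 146.38711193 149.        ] knobtop [583.06922493 142.16538686  95.        ]
[610.27668294  12.67781859   8.        ] [489.4923655  47.1956442   8.       ] [593.87286063 399.55405609   8.        ]
```

Top view shows the rig: pivot at about (304,216) px and knob at (267,207) px. The lever is nearly shut and the clearances around it are generous. Estimates: pivot (559,54), tab (575,147), knob about (584,144.5), frame yaw −15.9°. I'll move above the tab with a partly closed gripper so it cages the tab.

Emit:
send_rows:
  rows: "0 0 0 0 0 0.018 0.4;0 0 0 0 0 0.018 0.4;0 0 0 0 0 0.018 0.4;0 0 0 0 0 0.018 0.4;0 0 0 0 0 0.018 0.4"
  newtons: 60

```text
time: 1.82
tcp_pos: [221.4, 448.3, 231.3]
orientation: [0.492, 0.87, -0.0, 0.0]
contact_force: [-0.6, 0.2, -0.1]
finger_gap: 26.5
grasp_force: 0.0
```

Emit:
send_rows:
  rows: "-0.0295 0.0096 0.003 0 0 0 0.4;-0.0295 0.0096 0.003 0 0 0 0.4;-0.0295 0.0096 0.003 0 0 0 0.4;-0.0295 0.0096 0.003 0 0 0 0.4;-0.0295 0.0096 0.003 0 0 0 0.4"

```text
time: 2.23
tcp_pos: [340.0, 346.1, 216.3]
orientation: [0.49, 0.872, 0.0, 0.0]
contact_force: [0.2, 0.5, -0.4]
finger_gap: 25.6
grasp_force: 0.0
```

Emit:
send_rows:
  rows: "-0.0295 0.0096 0.003 0 0 0 0.4;-0.0295 0.0096 0.003 0 0 0 0.4;-0.0295 0.0096 0.003 0 0 0 0.4;-0.0295 0.0096 0.003 0 0 0 0.4;-0.0295 0.0096 0.003 0 0 0 0.4"

```text
time: 2.65
tcp_pos: [457.8, 244.9, 201.3]
orientation: [0.49, 0.872, 0.0, 0.0]
contact_force: [0.2, 0.9, 0.9]
finger_gap: 25.5
grasp_force: 0.0
```

Emit:
send_rows:
  rows: "-0.0295 0.0096 0.003 0 0 0 0.4;-0.0295 0.0096 0.003 0 0 0 0.4;-0.0295 0.0096 0.003 0 0 0 0.4;-0.0295 0.0096 0.003 0 0 0 0.4;-0.0295 0.0096 0.003 0 0 0 0.4"

```text
time: 3.07
tcp_pos: [575.5, 143.8, 186.2]
orientation: [0.49, 0.872, 0.0, 0.0]
contact_force: [-0.4, 0.4, -0.8]
finger_gap: 25.4
grasp_force: 0.0
```

Emit:
send_rows:
  rows: "0.0027 0.0017 0.010 0 0 0 0.4;0 0 0.010 0 0 0 0.4;0 0 0.010 0 0 0 0.4;0 0 0.002 0 0 0 0.4"

```text
time: 3.4
tcp_pos: [573.0, 148.6, 152.2]
orientation: [0.49, 0.872, -0.001, -0.001]
contact_force: [-1.6, 1.2, -0.2]
finger_gap: 25.7
grasp_force: 0.0
```

Run:
```python
from h import *
o=[]
for c in("top","side"):
    im=get_image(c); s=arm.read_state(); t=s["tcp_pos"]
    print(c,np.round(t,1),np.round(w2px(im,[t,[575.5,147,149],[559,54.3,116]]),1))
    u,v=w2px(im,t)[0].astype(int); o.append(cv2.resize(im["color"][v-35:v+35,u-40:u+60,::-1],None,fx=4,fy=4,interpolation=3))
cv2.imwrite("pics/c3.png",np.hstack(o))
```

```text
top [573.  148.7 152.9] [[264.3 207.1]
 [265.1 206.3]
 [304.1 215.8]]
side [573.4 148.8 153.8] [[264.2 187.5]
 [265.4 188.3]
 [294.6 217.8]]
```

View pics/c3.png

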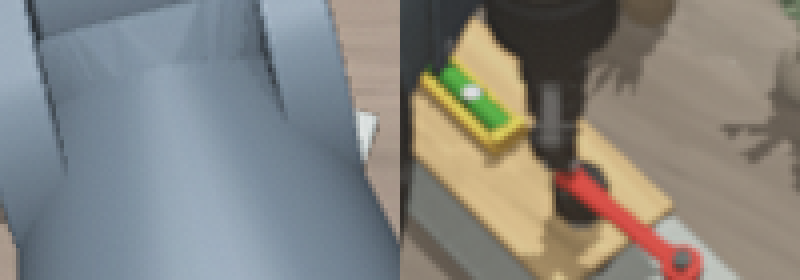

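Side view: the fingers stand directly above the tab, at about (264,188) px. The arm hides the tab in the top view. I'll correct by 2 mm and descend slowly.

Emit:
send_rows:
  rows: "-0.0025 0.0007 0.004 0 0 0 0.4;0 0 0.005 0 0 0 0.4;0 0 0.005 0 0 0 0.4;0 0 0 0 0 0 0.4"

```text
time: 3.83
tcp_pos: [575.9, 146.5, 139.3]
orientation: [0.49, 0.872, -0.0, -0.0]
contact_force: [-0.2, 0.6, -0.2]
finger_gap: 25.3
grasp_force: 0.0
```

Emit:
send_rows:
  rows: "0 0 0.005 0 0 0 0.4;0 0 0.005 0 0 0 0.4;0 0 0.005 0 0 0 0.4;0 0 0 0 0 0 0.4"

```text
time: 4.17
tcp_pos: [575.8, 146.3, 124.0]
orientation: [0.49, 0.872, -0.001, -0.001]
contact_force: [-0.1, 0.0, 1.0]
finger_gap: 25.6
grasp_force: 0.0
```

Run:
```python
import numpy as np
p=np.array([559,54.3]);P0=np.array([575.7,146.8]);y=np.array([.854,.520]);x=np.array([-.520,.854])
th0=np.arctan2(*(P0-p)[::-1]);end=np.radians(74.1)+1.60
q=P0
for a in np.linspace(th0,end,16)[1:]:
    n=p+95*np.array([np.cos(a),np.sin(a)]);d=n-q;q=n;print(np.round(n,1),np.round([d@x,d@y],1))
```

```text
[566.5 149. ] [ 6.7 -6.7]
[557.  149.3] [ 5.2 -8. ]
[547.5 148.6] [ 4.3 -8.4]
[538.1 147. ] [ 3.5 -8.8]
[529.  144.4] [ 2.6 -9.1]
[520.1 141. ] [ 1.7 -9.4]
[511.6 136.7] [ 0.7 -9.5]
[503.6 131.5] [-0.2 -9.5]
[496.2 125.6] [-1.2 -9.4]
[489.4 119. ] [-2.1 -9.3]
[483.3 111.7] [-3. -9.]
[477.9 103.8] [-3.9 -8.7]
[473.4  95.5] [-4.8 -8.2]
[469.7  86.7] [-5.6 -7.7]
[466.9  77.6] [-6.3 -7.1]
```

Emit:
send_rows:
  rows: "0.0067 -0.0067 0 0 0 0 0.4;0.0052 -0.008 0 0 0 0 0.4;0.0043 -0.0084 0 0 0 0 0.4;0.0035 -0.0088 0 0 0 0 0.4;0.0026 -0.0091 0 0 0 0 0.4"

```text
time: 4.58
tcp_pos: [529.5, 144.6, 125.4]
orientation: [0.49, 0.872, 0.0, 0.0]
contact_force: [0.4, 1.7, -0.8]
finger_gap: 25.2
grasp_force: 0.8
```

Run:
```python
from h import *
im=get_image("side"); t=arm.read_state()["tcp_pos"]
u,v=w2px(im,t)[0].astype(int); cv2.imwrite("pics/c4.png",cv2.resize(im["color"][v-60:v+60,u-70:u+70,::-1],None,fx=4,fy=4,interpolation=3));print(t)
```

```text
[528.12865557 144.01483602 125.47109648]
```

View pics/c4.png

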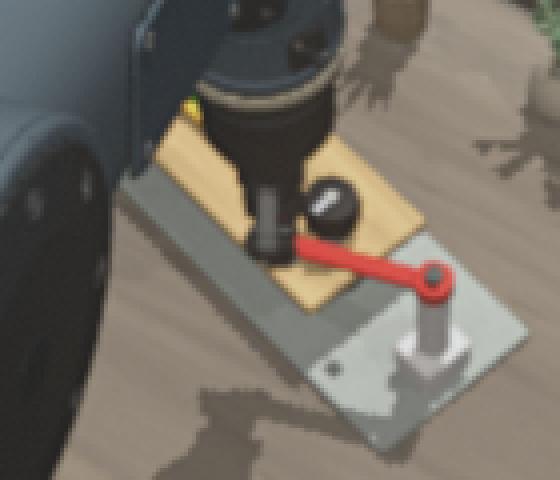

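The lever is following: it now points at the fingers at about (270,245) in the crop, and the knob with its white mark is clear. I'll continue the arc.

Emit:
send_rows:
  rows: "0.0017 -0.0094 0 0 0 0 0.4;0.0007 -0.0095 0 0 0 0 0.4;-0.0002 -0.0095 0 0 0 0 0.4;-0.0012 -0.0094 0 0 0 0 0.4;-0.0021 -0.0093 0 0 0 0 0.4"

```text
time: 5.05
tcp_pos: [489.6, 118.4, 125.3]
orientation: [0.49, 0.872, 0.0, 0.0]
contact_force: [0.5, 2.3, 0.0]
finger_gap: 25.9
grasp_force: 0.5
```

Emit:
send_rows:
  rows: "-0.003 -0.009 0 0 0 0 0.4;-0.0039 -0.0087 0 0 0 0 0.4;-0.0048 -0.0082 0 0 0 0 0.4;-0.0056 -0.0077 0 0 0 0 0.4;-0.0063 -0.0071 0 0 0 0 0.4"

```text
time: 5.47
tcp_pos: [467.2, 76.6, 125.3]
orientation: [0.49, 0.872, 0.0, 0.0]
contact_force: [0.7, 0.8, 0.0]
finger_gap: 25.4
grasp_force: 0.5
```

Emit:
send_rows:
  rows: "-0.004 -0.003 0 0 0 0 0.4;0 0 0 0 0 0 0.4;0 0 0 0 0 0 0.4"

```text
time: 5.72
tcp_pos: [467.3, 72.1, 125.3]
orientation: [0.49, 0.872, -0.0, 0.0]
contact_force: [-0.4, 0.2, 0.6]
finger_gap: 25.9
grasp_force: 0.0
```

Emit:
send_rows:
  rows: "0 0 -0.01 0 0 0 0.2;0 0 -0.012 0 0 0 0.2;0 0 -0.02 0 0 0 -0.4;0 0 -0.02 0 0 0 -0.4;0 0 -0.02 0 0 0 -0.4"

```text
time: 6.13
tcp_pos: [467.0, 72.8, 208.8]
orientation: [0.49, 0.872, -0.0, 0.0]
contact_force: [-0.6, 0.7, 0.6]
finger_gap: 59.7
grasp_force: 0.0
```

Run:
```python
from h import *
im=get_image("side"); s=arm.read_state(); print(s["tcp_pos"],s["joints"])
c=im["color"].astype(int); m=(c[...,0]>130)&(c[...,1]<80)&(c[...,2]<80); ys,xs=np.nonzero(m[170:260,200:330]); print(xs.min()+200,xs.max()+200,ys.min()+170,ys.max()+170)
print(w2px(im,[[467.6,80.3,149],[467.6,80.3,116],[559,54.3,116]]))
# knob: dark blob with mark
for n in("knob_centre","knob_mark","lever_tab"):
    for r in spot_in(n,"side")[:2]: print(n,r["p"],np.round(r["rect"]))
cv2.imwrite("pics/c5.png",cv2.resize(im["color"][160:270,200:340,::-1],None,fx=5,fy=5,interpolation=3))
```

```text
[468.40645933  72.99102714 212.48997034] [ 1.54712326e-01  1.59838130e-01 -1.47035662e-01  1.25950831e+00
 -1.91015718e-04  1.17847997e+00]
261 297 216 244
[[264.03414034 234.79161636]
 [264.60857477 241.51226312]
 [294.55993251 217.82987754]]
lever_tab 0.58 [263. 211. 302. 244.]
```

View pics/c5.png

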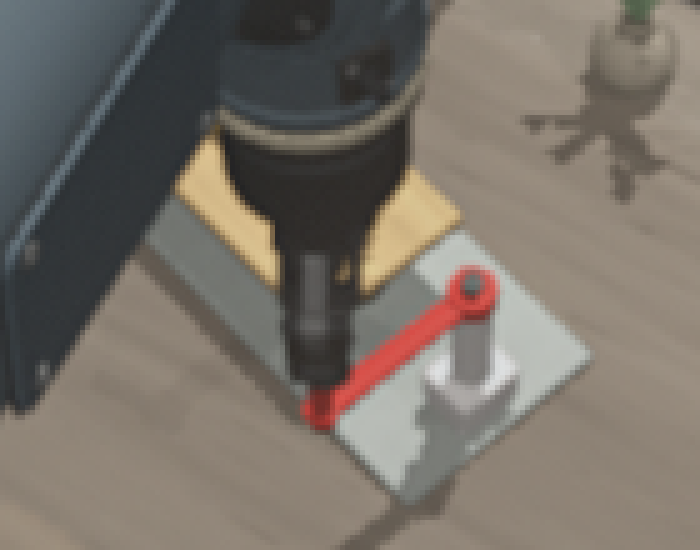

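Emit:
send_rows:
  rows: "0 0.0273 0 0 0 0 -0.4;0 0.0273 0 0 0 0 -0.4;0 0.0273 0.01 0 0 0 -0.4;0 0.0273 0.015 0 0 0 -0.4;0 0.0273 0.02 0 0 0 -0.4"

```text
time: 6.75
tcp_pos: [584.9, 144.5, 161.8]
orientation: [0.49, 0.872, 0.0, 0.0]
contact_force: [0.6, 0.2, 1.3]
finger_gap: 59.8
grasp_force: 0.0
```

Emit:
send_rows:
  rows: "0 0 0.02 0 0 0 -0.4;0 0 0.02 0 0 0 -0.4;0 0 0.01 0 0 0 -0.4;0 0 0 0 0 0 -0.4"

```text
time: 7.08
tcp_pos: [581.9, 143.2, 109.4]
orientation: [0.49, 0.872, -0.002, -0.002]
contact_force: [-1.2, 0.6, 0.3]
finger_gap: 59.9
grasp_force: 0.0
```

Run:
```python
from h import *
im=get_image("side"); s=arm.read_state(); t=s["tcp_pos"];print(t,s["joints"])
P=w2px(im,[t,[584.2,144,95],[584.2,144,69]]);print(P)
cv2.imwrite("pics/c6.png",cv2.resize(im["color"][135:235,190:330,::-1],None,fx=5,fy=5,interpolation=3))
```

```text
[582.72827767 143.25631627 111.42000042] [ 2.41099127e-01  4.65991184e-01  1.67469794e-02  1.12402560e+00
 -8.01788610e-05  1.26531448e+00]
[[268.81932494 195.2958734 ]
 [269.10262533 198.29480815]
 [269.42990187 203.77628659]]
```

View pics/c6.png

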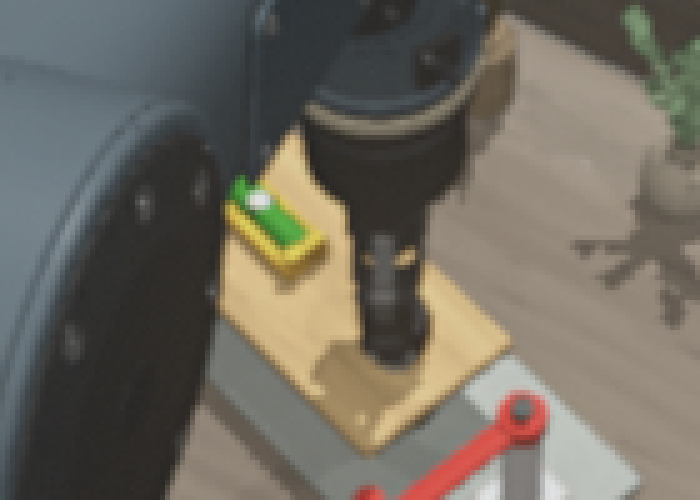

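The side view shows the gripper over the knob, with the bubble still just visible at about (260,200) in the crop. I'll descend and close.

Emit:
send_rows:
  rows: "0 0.001 0.009 0 0 0 -0.4;0 0 0.009 0 0 0 -0.4;0 0 0.009 0 0 0 -0.4;0 0 0.009 0 0 0 -0.4;0 0 0.009 0 0 0 -0.4"

```text
time: 7.55
tcp_pos: [584.5, 143.9, 66.5]
orientation: [0.49, 0.872, 0.0, -0.0]
contact_force: [0.2, -0.6, 0.2]
finger_gap: 60.1
grasp_force: 0.0
```

Emit:
send_rows:
  rows: "0 0 0 0 0 0 0.0;0 0 0 0 0 0 0.1;0 0 0 0 0 0 0.2;0 0 0 0 0 0 0.3"
  newtons: 60

```text
time: 7.88
tcp_pos: [585.7, 144.9, 67.7]
orientation: [0.49, 0.872, 0.001, 0.0]
contact_force: [8.8, 7.0, -9.5]
finger_gap: 34.1
grasp_force: 60.5
```

Emit:
send_rows:
  rows: "0 0 0 0 0 0 0.6;0 0 0 0 0 0 1;0 0 0 0 0 0 1;0 0 0 0 0 0 1"

```text
time: 8.22
tcp_pos: [585.7, 144.9, 67.7]
orientation: [0.49, 0.872, 0.001, 0.001]
contact_force: [8.7, 5.6, -8.4]
finger_gap: 34.1
grasp_force: 60.4
```

Emit:
send_rows:
  rows: "0 0.0015 0.002 0 0 0 1;0 0 0.002 0 0 0 1;0 0 0.002 0 0 0 1;0 0 0 0 0 0 1"
  newtons: 80

```text
time: 8.55
tcp_pos: [586.0, 144.3, 62.1]
orientation: [0.49, 0.872, -0.0, 0.0]
contact_force: [-5.9, -5.9, 13.8]
finger_gap: 34.0
grasp_force: 81.4
```

```bash
cat >> h.py <<'E'
def bub(show=None):
    im=get_image("side"); s=arm.read_state();c=im["color"]
    print(np.round(s["tcp_pos"],1),"F",np.round(s["contact_force"],1),"T",np.round(s["torque"],2),"grip",round(float(s["grasp_force"])),"j6",round(float(s["joints"][5]),3),"t",s["time"])
    hsv=cv2.cvtColor(c,cv2.COLOR_RGB2HSV)[140:200,200:265]
    pale=(hsv[...,1]<70)&(hsv[...,2]>185); gr=(hsv[...,0]>45)&(hsv[...,0]<75)&(hsv[...,1]>120)
    for n,m in(("pale",pale),("green",gr)):
        y,x=np.nonzero(m)
        if len(x): print(n,len(x),"ctr",x.mean()+200,y.mean()+140,"box",x.min()+200,x.max()+200,y.min()+140,y.max()+140)
    if show: cv2.imwrite("pics/"+show,cv2.resize(c[140:210,200:290,::-1],None,fx=8,fy=8,interpolation=3))
    return im
E
python3 -c "
from h import *
bub('c7.png')"
```

```text
[585.9 144.3  62.2] F [-6.  -5.4 11. ] T [-0.68  1.09  0.13] grip 81 j6 1.266 t 8.6
green 55 ctr 244.61818181818182 179.45454545454544 box 240 250 175 184
```

View pics/c7.png

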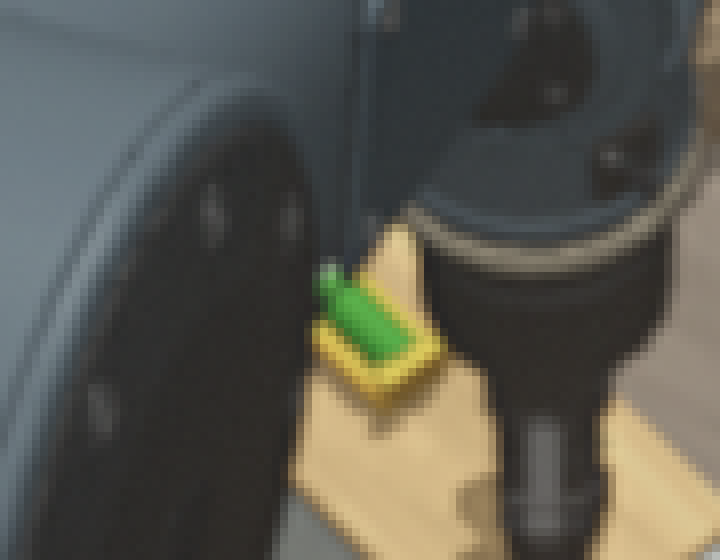

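The vial is mostly behind the arm in this view: the bubble's end shows at about (330,270) in the crop. I'll check what the top camera sees.

Run:
```python
from h import *
im=get_image("top");c=im["color"]
hsv=cv2.cvtColor(c,cv2.COLOR_RGB2HSV)[150:250,150:280]
for n,m in(("green",(hsv[...,0]>45)&(hsv[...,0]<75)&(hsv[...,1]>120)),("wood",(hsv[...,0]>12)&(hsv[...,0]<25)&(hsv[...,1]>90)&(hsv[...,2]>150)),("yellow",(hsv[...,0]>24)&(hsv[...,0]<32)&(hsv[...,1]>180))):
    y,x=np.nonzero(m)
    if len(x): print(n,len(x),x.min()+150,x.max()+150,y.min()+150,y.max()+150)
for n in("bubble_centre","vial_centre"):
  for k in("top","side"):
    for r in spot_in(n,k)[:2]: print(n,k,r)
o=np.vstack([cv2.resize(c[145:245,150:290,::-1],None,fx=5,fy=5,interpolation=3)])
cv2.imwrite("pics/c8.png",o)
```

```text
green 117 204 225 185 197
wood 724 168 231 162 217
bubble_centre top {'rect': [138.9, 214.8, 171.0, 227.1], 'p': 0.24}
vial_centre top {'rect': [168.0, 160.8, 231.8, 218.9], 'p': 0.75}
vial_centre top {'rect': [137.6, 214.7, 168.2, 227.7], 'p': 0.39}
vial_centre side {'rect': [237.5, 167.4, 296.1, 228.0], 'p': 0.92}
```

View pics/c8.png

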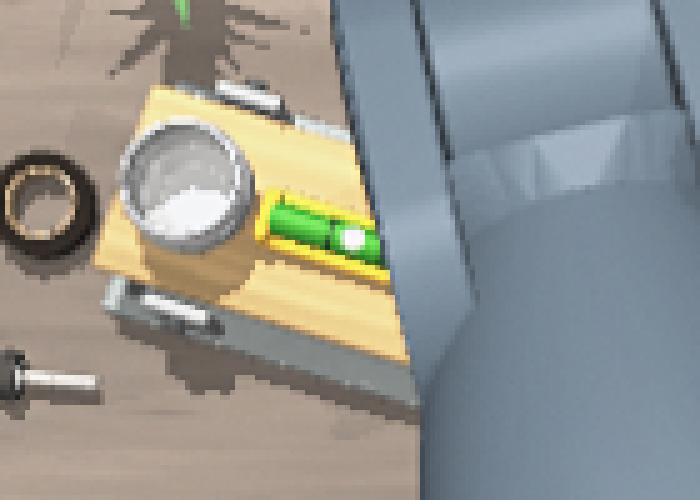

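The bubble shows in the top view at about px (220,193), near the left line at 216. It is still settling, so I'll wait about a second, then measure a profile along the vial.

Emit:
send_rows:
  rows: "0 0 0 0 0 0 1;0 0 0 0 0 0 1;0 0 0 0 0 0 1;0 0 0 0 0 0 1;0 0 0 0 0 0 1"

```text
time: 9.27
tcp_pos: [585.9, 144.4, 62.2]
orientation: [0.49, 0.872, -0.0, 0.0]
contact_force: [-4.2, -5.7, 9.7]
finger_gap: 33.8
grasp_force: 81.2
```

Emit:
send_rows:
  rows: "0 0 0 0 0 0 1;0 0 0 0 0 0 1;0 0 0 0 0 0 1;0 0 0 0 0 0 1;0 0 0 0 0 0 1"

```text
time: 9.68
tcp_pos: [586.0, 144.3, 62.2]
orientation: [0.49, 0.872, -0.0, 0.0]
contact_force: [-4.9, -5.7, 10.5]
finger_gap: 33.8
grasp_force: 81.2
```

```bash
cat >> h.py <<'E'
def prof(c,a=(203.8,188.1),b=(239.5,197.6)):
    """along-vial profile from top image; mm from vial middle (92 mm long)"""
    a,b=np.array(a),np.array(b); n=np.array([-(b-a)[1],(b-a)[0]]);n/=np.linalg.norm(n)
    s=np.linspace(0,1,93)
    out=[]
    for k in(-1,0,1):
        p=a+(b-a)*s[:,None]+n*k
        out.append(cv2.remap(c.astype(np.float32),p[:,:1].astype(np.float32),p[:,1:].astype(np.float32),1)[:,0])
    return s*92-46,np.mean(out,0)
def bt():
    im=get_image("top"); mm,p=prof(im["color"])
    st=arm.read_state();print(np.round(st["tcp_pos"],1),"F",np.round(st["contact_force"],1),"Tz",round(float(st["torque"][2]),2),"grip",round(float(st["grasp_force"])),"j6",round(float(st["joints"][5]),3),"t",st["time"])
    w=np.clip(p[:,2]-60,0,None)*(mm<16); print("blue:",list(zip(mm[::3].astype(int),p[::3,2].astype(int))))
    print("green:",list(p[::3,1].astype(int)))
E
python3 - <<'E'
from h import *
c=cv2.imread("pics/top0.png")[:,:,::-1]; mm,p=prof(c); print("start",list(zip(mm[::3].astype(int),p[::3,2].astype(int)))); print(list(p[::3,1].astype(int)))
bt()
E
```

```text
start [(np.int64(-46), np.int64(74)), (np.int64(-43), np.int64(72)), (np.int64(-40), np.int64(75)), (np.int64(-37), np.int64(75)), (np.int64(-34), np.int64(76)), (np.int64(-31), np.int64(77)), (np.int64(-28), np.int64(77)), (np.int64(-25), np.int64(76)), (np.int64(-22), np.int64(79)), (np.int64(-19), np.int64(73)), (np.int64(-16), np.int64(73)), (np.int64(-13), np.int64(80)), (np.int64(-10), np.int64(79)), (np.int64(-7), np.int64(83)), (np.int64(-4), np.int64(81)), (np.int64(-1), np.int64(78)), (np.int64(2), np.int64(114)), (np.int64(5), np.int64(214)), (np.int64(7), np.int64(249)), (np.int64(11), np.int64(247)), (np.int64(14), np.int64(175)), (np.int64(16), np.int64(75)), (np.int64(20), np.int64(85)), (np.int64(23), np.int64(83)), (np.int64(26), np.int64(83)), (np.int64(29), np.int64(85)), (np.int64(32), np.int64(82)), (np.int64(35), np.int64(82)), (np.int64(38), np.int64(84)), (np.int64(41), np.int64(78)), (np.int64(44), np.int64(87))]
[np.int64(203), np.int64(201), np.int64(204), np.int64(205), np.int64(205), np.int64(207), np.int64(208), np.int64(208), np.int64(210), np.int64(174
[... 1126 characters left out ...]
t64(180)), (np.int64(26), np.int64(177)), (np.int64(29), np.int64(176)), (np.int64(32), np.int64(174)), (np.int64(35), np.int64(172)), (np.int64(38), np.int64(169)), (np.int64(41), np.int64(168)), (np.int64(44), np.int64(166))]
green: [np.int64(211), np.int64(203), np.int64(206), np.int64(210), np.int64(211), np.int64(211), np.int64(214), np.int64(236), np.int64(245), np.int64(244), np.int64(175), np.int64(201), np.int64(213), np.int64(215), np.int64(212), np.int64(212), np.int64(217), np.int64(216), np.int64(206), np.int64(113), np.int64(143), np.int64(172), np.int64(168), np.int64(166), np.int64(163), np.int64(161), np.int64(158), np.int64(157), np.int64(155), np.int64(153), np.int64(152)]
```

The bubble is settled at about −21.5 on my scale. The left line is at −16.5 and the middle at about −2.5, so it needs about +19 mm, or 1.0 rad clockwise. I'll turn 0.12 rev (0.75 rad) first, easing the height to match.

Emit:
send_rows:
  rows: "0 0 -0.0001 0 0 0.01 1;0 0 -0.0001 0 0 0.01 1;0 0 -0.0001 0 0 0.01 1;0 0 -0.0001 0 0 0.01 1;0 0 -0.0001 0 0 0.01 1"

```text
time: 10.15
tcp_pos: [585.6, 144.2, 62.9]
orientation: [0.622, 0.783, -0.0, 0.0]
contact_force: [-8.8, -5.9, 17.7]
finger_gap: 33.6
grasp_force: 81.7
```

Emit:
send_rows:
  rows: "0 0 -0.0001 0 0 0.01 1;0 0 -0.0001 0 0 0.01 1;0 0 -0.0001 0 0 0.01 1;0 0 -0.0001 0 0 0.01 1;0 0 -0.0001 0 0 0.01 1"

```text
time: 10.57
tcp_pos: [585.3, 144.3, 63.6]
orientation: [0.737, 0.676, -0.0, 0.0]
contact_force: [-13.1, -4.7, 23.2]
finger_gap: 33.9
grasp_force: 82.3
```

Emit:
send_rows:
  rows: "0 0 -0.0002 0 0 0.01 1;0 0 -0.0002 0 0 0.01 1;0 0 0 0 0 0 1;0 0 0 0 0 0 1;0 0 0 0 0 0 1"

```text
time: 10.98
tcp_pos: [585.2, 144.4, 64.0]
orientation: [0.777, 0.63, -0.0, -0.0]
contact_force: [-13.0, -5.0, 22.8]
finger_gap: 34.0
grasp_force: 82.2
```

Emit:
send_rows:
  rows: "0 0 0 0 0 0 1;0 0 0 0 0 0 1;0 0 0 0 0 0 1;0 0 0 0 0 0 1;0 0 0 0 0 0 1"

```text
time: 11.4
tcp_pos: [585.2, 144.5, 64.0]
orientation: [0.777, 0.63, -0.0, -0.0]
contact_force: [-13.1, -5.8, 22.0]
finger_gap: 33.1
grasp_force: 82.2
```

Emit:
send_rows:
  rows: "0 0 0 0 0 0 1;0 0 0 0 0 0 1;0 0 0 0 0 0 1;0 0 0 0 0 0 1;0 0 0 0 0 0 1"

```text
time: 11.82
tcp_pos: [585.2, 144.4, 64.0]
orientation: [0.777, 0.63, -0.0, -0.0]
contact_force: [-13.6, -4.7, 21.6]
finger_gap: 33.9
grasp_force: 82.2
```

Run:
```python
from h import *
def bt2():
    im=get_image("top"); mm,p=prof(im["color"]); st=arm.read_state()
    print(np.round(st["tcp_pos"],1),"F",np.round(st["contact_force"],1),"Tz",round(float(st["torque"][2]),2),"grip",round(float(st["grasp_force"])),"j6",round(float(st["joints"][5]),3),"t",st["time"])
    print("mm ",mm[14:66:2].astype(int).tolist());print("B",p[14:66:2,2].astype(int).tolist());print("G",p[14:66:2,1].astype(int).tolist());print("R",p[14:66:2,0].astype(int).tolist())
bt2()
```

```text
[585.2 144.4  64. ] F [-13.4  -5.6  22.2] Tz 0.01 grip 82 j6 2.021 t 11.8667
mm  [-32, -30, -28, -26, -24, -22, -20, -18, -16, -14, -12, -10, -8, -6, -4, -2, 0, 2, 4, 5, 7, 10, 12, 14, 16, 18]
B [81, 80, 79, 81, 81, 80, 76, 81, 130, 205, 245, 250, 250, 221, 150, 81, 82, 85, 82, 80, 79, 91, 120, 165, 184, 186]
G [211, 211, 211, 211, 211, 210, 205, 171, 161, 224, 247, 247, 247, 240, 224, 212, 214, 217, 214, 209, 194, 141, 108, 148, 169, 171]
R [101, 100, 100, 102, 102, 100, 96, 94, 133, 207, 245, 249, 249, 228, 166, 101, 103, 107, 104, 100, 96, 89, 97, 133, 153, 155]
```

The bubble is at about −9.7, with lines at −17 and +11, so the middle is at −3. It needs about +6.7 mm more, so I'll turn another 0.06 rev.

Emit:
send_rows:
  rows: "0 -0.0004 -0.0001 0 0 0.01 1;0 -0.0004 -0.0001 0 0 0.01 1;0 0 -0.0001 0 0 0.01 1;0 0 -0.0001 0 0 0.01 1;0 0 -0.0001 0 0 0.01 1"

```text
time: 12.28
tcp_pos: [584.8, 144.7, 64.8]
orientation: [0.866, 0.499, 0.0, 0.0]
contact_force: [-13.4, -4.1, 25.0]
finger_gap: 34.0
grasp_force: 82.5
```

Emit:
send_rows:
  rows: "0 0 -0.0001 0 0 0.01 1;0 0 0 0 0 0 1;0 0 0 0 0 0 1;0 0 0 0 0 0 1;0 0 0 0 0 0 1"

```text
time: 12.7
tcp_pos: [584.8, 144.8, 65.0]
orientation: [0.881, 0.473, 0.0, 0.0]
contact_force: [-13.4, -3.3, 24.9]
finger_gap: 34.0
grasp_force: 82.5
```

Emit:
send_rows:
  rows: "0 0 0 0 0 0 1;0 0 0 0 0 0 1;0 0 0 0 0 0 1;0 0 0 0 0 0 1;0 0 0 0 0 0 1"

```text
time: 13.12
tcp_pos: [584.8, 144.8, 65.0]
orientation: [0.881, 0.473, 0.0, 0.0]
contact_force: [-13.7, -4.1, 25.5]
finger_gap: 33.9
grasp_force: 82.5
```

Emit:
send_rows:
  rows: "0 0 0 0 0 0 1;0 0 0 0 0 0 1;0 0 0 0 0 0 1;0 0 0 0 0 0 1;0 0 0 0 0 0 1"

```text
time: 13.53
tcp_pos: [584.8, 144.8, 65.0]
orientation: [0.881, 0.473, 0.0, 0.0]
contact_force: [-13.4, -4.7, 25.5]
finger_gap: 33.6
grasp_force: 82.5
```

Run:
```python
from h import *
im=get_image("top"); mm,p=prof(im["color"]); st=arm.read_state()
print(np.round(st["tcp_pos"],1),"F",np.round(st["contact_force"],1),"grip",round(float(st["grasp_force"])),"j6",round(float(st["joints"][5]),3),"t",st["time"])
print("mm ",mm[14:66:2].astype(int).tolist());print("B",p[14:66:2,2].astype(int).tolist());print("G",p[14:66:2,1].astype(int).tolist())
cv2.imwrite("pics/c9.png",cv2.resize(im["color"][175:210,195:240,::-1],None,fx=14,fy=14,interpolation=3))
```

```text
[584.8 144.8  65. ] F [-13.1  -4.4  24.8] grip 83 j6 2.398 t 13.5833
mm  [-32, -30, -28, -26, -24, -22, -20, -18, -16, -14, -12, -10, -8, -6, -4, -2, 0, 2, 4, 5, 7, 10, 12, 14, 16, 18]
B [80, 79, 79, 81, 81, 81, 78, 72, 67, 74, 82, 137, 213, 250, 248, 243, 226, 140, 75, 75, 78, 110, 144, 176, 184, 186]
G [211, 210, 210, 211, 211, 212, 206, 166, 135, 187, 215, 222, 237, 246, 245, 244, 240, 227, 212, 200, 155, 138, 126, 159, 169, 171]
```

View pics/c9.png

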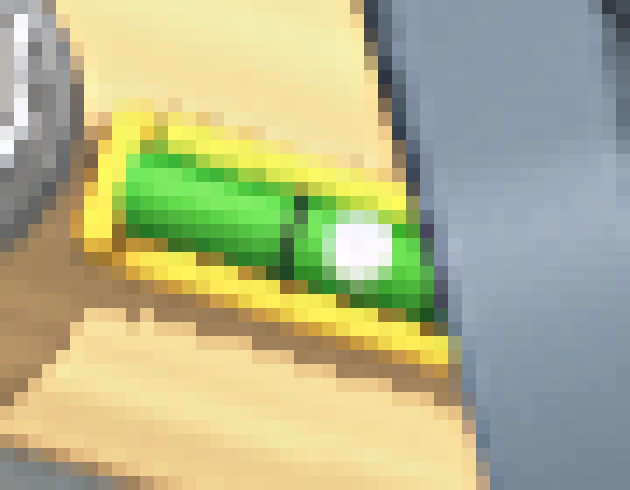

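The bubble sits between the lines at about −2 mm. I'll turn a little more (0.02 rev) to centre it with margin, wait for it to settle, and check.

Emit:
send_rows:
  rows: "0 0 -0.0001 0 0 0.01 1;0 0 -0.0001 0 0 0.01 1;0 0 0 0 0 0 1;0 0 0 0 0 0 1;0 0 0 0 0 0 1"

```text
time: 14.0
tcp_pos: [584.7, 144.9, 65.3]
orientation: [0.909, 0.417, 0.0, -0.0]
contact_force: [-15.4, -3.3, 26.4]
finger_gap: 33.8
grasp_force: 82.7
```

Emit:
send_rows:
  rows: "0 0 0 0 0 0 1;0 0 0 0 0 0 1;0 0 0 0 0 0 1;0 0 0 0 0 0 1;0 0 0 0 0 0 1"

```text
time: 14.42
tcp_pos: [584.7, 144.9, 65.3]
orientation: [0.909, 0.417, 0.0, -0.0]
contact_force: [-14.7, -3.6, 26.9]
finger_gap: 33.4
grasp_force: 82.7
```

Emit:
send_rows:
  rows: "0 0 0 0 0 0 1;0 0 0 0 0 0 1;0 0 0 0 0 0 1;0 0 0 0 0 0 1;0 0 0 0 0 0 1"

```text
time: 14.83
tcp_pos: [584.7, 144.9, 65.3]
orientation: [0.909, 0.417, 0.0, -0.0]
contact_force: [-13.8, -3.8, 25.9]
finger_gap: 33.7
grasp_force: 82.7
```

Emit:
send_rows:
  rows: "0 0 0 0 0 0 1;0 0 0 0 0 0 1;0 0 0 0 0 0 1;0 0 0 0 0 0 1;0 0 0 0 0 0 1"

```text
time: 15.25
tcp_pos: [584.7, 144.9, 65.2]
orientation: [0.909, 0.417, 0.0, -0.0]
contact_force: [-14.6, -3.8, 26.2]
finger_gap: 34.0
grasp_force: 82.7
```

Run:
```python
from h import *
im=get_image("top"); mm,p=prof(im["color"]); st=arm.read_state()
print(np.round(st["tcp_pos"],1),"F",np.round(st["contact_force"],1),"grip",round(float(st["grasp_force"])),"j6",round(float(st["joints"][5]),3),"t",st["time"])
print("mm ",mm[14:66:2].astype(int).tolist());print("B",p[14:66:2,2].astype(int).tolist());print("G",p[14:66:2,1].astype(int).tolist())
c=get_image("side")["color"].astype(int); m=(c[...,0]>130)&(c[...,1]<80)&(c[...,2]<80); ys,xs=np.nonzero(m[170:260,200:330]); print("lever",xs.min()+200,xs.max()+200,ys.min()+170,ys.max()+170)
```

```text
[584.7 144.9  65.3] F [-14.9  -3.4  27.2] grip 83 j6 2.524 t 15.3
mm  [-32, -30, -28, -26, -24, -22, -20, -18, -16, -14, -12, -10, -8, -6, -4, -2, 0, 2, 4, 5, 7, 10, 12, 14, 16, 18]
B [81, 80, 79, 80, 81, 81, 79, 71, 64, 71, 78, 92, 158, 227, 249, 250, 246, 199, 113, 74, 79, 116, 152, 179, 184, 185]
G [211, 211, 211, 211, 211, 212, 206, 166, 136, 185, 213, 214, 226, 240, 245, 246, 245, 238, 220, 200, 156, 143, 134, 163, 169, 170]
lever 261 297 216 244
```

```bash
python3 -c "
from workcell import arm
print(arm.finish_job())"
```

```text
the job is handed in; nothing more can be done
None
```

I've handed the job in: at the last check the clamp lever was fully open and the knob was gripped at about 83 N. The shelf was pressed down onto its stop and the bubble was between its lines, within about 2.5 mm of the middle; the hand-in call gave no verdict.

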